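# Take out the barrier board and unlatch the fuse carrier

### The job

The fuse carrier on the calibration bench has to come out of its base for inspection. First slide the yellow barrier board straight up out of its slotted holder by its top edge and stand it upright in the empty blue board bin, let go; then pinch the carrier's two orange side catches together, lift the carrier out of the base and finish while still holding it by the pinched catches, upright and still, with its underside clear above everything on the base (about 10 cm above the bench or more). Leave the multimeter, screwdriver, jar and mug where they are.

Things in the scene. Friction and masses are not known exactly. Their poses are not given: they have to be found in the camera images.
- fuse_base: Fixed grey fuse base, plate 172 (x) x 112 (y) x 8 mm; origin on the bench under the centre of the fuse well, z up. The carrier sits in the well on the plate (z = 8 mm). The well walls reach z = 44 mm and |x| 45, |y| 38 mm; each side wall (+y and -y) has a recess under its lip that holds a catch tooth. Fixed to the bench, it varies in place and yaw.
- holder (a point): Middle between the mouths of the two slotted black posts on the base's +y side, at base y = 44, z = 72 mm. The posts (|x| 62 to 78 mm in the base frame) hold the barrier board parallel to the base's x axis in 8 mm wide slots; its foot rests 8 mm above the bench, so it must rise 64 mm to be free. It stands 10 mm outside the left catch: no room there for a finger.
- carrier: Black fuse carrier, 70 (x) x 48 (y) x 88 (z) mm, about 0.28 kg with its catches, with two white fuses with brass ends; origin at the centre of its underside, z up, axes parallel to the base's. It starts seated in the base (origin 8, top 96 mm above the bench; 1.5 mm play), latched: it cannot be pulled out unless both catches are pinched in.
- catch_left (a joint): Travel in m of the orange catch on the carrier's +y side: 0 = sprung out (latched), 0.007 = fully pinched in. Beyond about 0.005 it is free of the lip. The spring takes about 2.5 N at the start and 6.6 N fully in; it springs back when let go.
- catch_right (a joint): The same for the catch on the carrier's -y side.
- catch_left_pad (a point): Centre of the outer face of the left catch's ribbed orange pad, 26 (x) x 36 (z) mm, at carrier y = +31 mm, z = 66 mm when sprung out (seated: pad from 56 to 92 mm above the bench). Over the outside the pads are 62 mm apart sprung out, 48 mm fully pinched; squeeze along the carrier's y axis.
- catch_right_pad (a point): The same for the right catch, at carrier y = -31 mm.
- barrier: Loose flat yellow barrier board, 140 (x) x 5 (y, thickness) x 130 (z) mm, about 0.11 kg; origin at the middle of its lower edge, z up along the board. It starts standing in the slots of the base; its top edge is 138 mm above the bench.
- barrier_top (a point): Middle of the barrier board's top edge.
- board_bin: Fixed narrow blue bin, open on top, 170 (x) x 36 (y) x 75 (z) mm outside, walls and floor 5 mm: inside 160 x 26 mm; the board fits lengthwise along the bin's x axis and may lean a little. Origin on the bench under its centre, z up. It stands left or right of the base; a white tray of spare fuses (150 x 90 x 35 mm) stands on the other side.
- multimeter: Yellow and black multimeter, 165 x 80 x 38 mm, lying behind the base (bystander); origin under its centre.
- screwdriver: Red-handled screwdriver lying behind the base (bystander); origin under its middle.
- fuse_jar: Small jar, 56 mm across, 70 mm high, blue cap (bystander); origin under its centre.
- mug: White mug, 80 mm across, 92 mm high (bystander); origin under its centre.
Mind the look-alikes: they are no part of the job. Of the things that look like the carrier, the middle-sized one is meant. There is more than one size of the barrier; the one meant has the size given above.

How it is judged:
By the outcome, as a careful person would: the job done as asked, in the order asked, and still so for the second after the job is handed in, while the arm keeps its last pose, push and grip.
It also fails if it takes over 48 s, if anything falls off the work surface, if the arm or the gripper's body presses on something with over 40 N, if the wrist force passes 120 N, or if a joint passes its speed limit or range.

### The arm

A 6-joint arm with a two-finger parallel gripper is mounted at the origin on the work surface. World frame = base frame: x ahead of the robot, y to its left, z up, the work surface at z = 0. Lengths are in mm, angles in rad, forces in N, time in s.
With the tool pointing down it reaches from about 300 to 775 mm from the base axis. Payload 14.6 kg.
Tool frame: the origin (TCP) lies between the finger pads; the fingertips stand 19 mm ahead of it and the grasp point (between the pads) is the TCP; z points along the fingers, y is the line along which they close (so a half turn about z gives the same grasp; the last joint's range is limited). The gripper opens to 94 mm and grips with 3 to 60 N. Pads are 16 mm wide; open, the fingers measure 119 mm over their backs; the gripper's body (75 mm by 177 mm) begins 78 mm behind the grasp point.
Start: joints at [1.232, 0.3, 1.521, -0, 1.321, -0.067], TCP at [147.654, 529.8, 224.446] pointing down, gripper open.
Joint ranges: [-3.03, 3.03], [-0.79, 2.21], [0.23, 2.52], [-1.04, 4.18], [0, 3.07], [-2.55, 2.55]. Speed limits (rad/s): [2.22, 2.22, 2.57, 3.14, 3.14, 3.14].

### API

Orientations are given as [roll, pitch, yaw] about the fixed x, y, z axes, in that order (R = Rz(yaw) Ry(pitch) Rx(roll)).
In Python, from cell import monitor, imaging, job, find_in, trace gives the robot as it stands. The module is installed in compiled form; this text tells all that it offers.
- The arm moves only by the tool arm_command, never from a script. Its argument "steps" is a list of rows, each a list of 5 numbers: the opening, from 0 (shut) to 1 (fully open), then the shift along the tool's x, y, z in mm, then the turn about the tool's z in degrees. In form: [[gripper, dx, dy, dz, turn], ...]. A call has 1 to 20 rows; each row is the pose to reach, as a shift and turn from the pose commanded when the call began, along the tool's axes at that moment; what a row does not reach only later rows make up. A row lasts 1/8 s, in which the tool goes at most 62.5 mm and 10.7 degrees, less where a joint would pass 70% of its speed; a pose out of reach is approached as far as the arm can. A call with a gripper value outside its range is refused whole. The fingers move at their own pace and stop on an object; "force" is the grip in N (left out, the last holds). Time passes only in rows, so rows that repeat a pose let the fingers close. It gives the time, the measured TCP pose, the force, the opening and the grip force at its end, in the units of the state.
- monitor.read_state(): the state, without advancing time (a new reading comes with each control period).
- imaging.camera(name): name is "side" or "top"; returns a dict with "img" (400x640x3 uint8, red, green, blue), "mtx" (3x3 intrinsics, pixels), "view" (4x4, takes a point from world to camera coordinates). Camera axes: x right, y down, z forward; pixel columns grow to the right and rows downward; lengths in mm; the calibration is good to about 2 mm. A picture is of the moment at which its call begins. There is no depth.
- job.sign_off(): hands the job in; it is judged then, once.
Trained networks look in a picture, given as the dict that the camera call returned (one of the last four; its "shot" number tells which), for a name from the list of things; names that differ only in an ending like _2 or _b are one class to them, and where a whole thing is asked for, a point or a joint stands for the part that bears it (a point fixed in the world has none). Each returns a list of dicts, best first, with "p" (0 to 1); they miss things now and then, are a little off and sometimes report something else, mostly with a low value. They report only what shows in the picture. A call takes as long as a camera call. They do not tell look-alikes from the thing itself.
- find_in(picture, target): "rect" ([centre column, centre row, width, height] in pixels, round what is visible of it).
- trace(picture, target): "region" (400x640 bool, what is visible of it) and "rect" ([centre column, centre row, width, height] in pixels, round what is visible of it).
The state is a dict: "clock": time; "joints": joint angles; "qd": joint speeds; "effort": joint torques, N m; "eef_pos": TCP position; "eef_rot": TCP orientation; "wrist_force": force on the tool from outside, world axes, zero at the start; "moment": the same for the moment, N m; "finger_gap": finger opening in mm; "finger_force": force on a finger pad.
Only numpy, scipy, OpenCV 4.12 (cv2) and the standard library are available. Lean on these libraries where they do the work, as an engineer would, in place of code of your own. Each camera call takes 0.05 s, during which the arm holds its last target. There are 200 camera calls.

## Working session

There is one attempt and no reset: what is moved stays moved. The work goes in short steps, Python scripts to look and compute and a tool call to move; the robot and the scene stay as the last step left them, time stands still between calls to the robot, and variables do not carry over. Pictures are saved under pics/ and viewed, at most 10 in all, crops included, and the job is handed in when it is done.

Besides the shell and the picture viewer there is one more tool, called after "Emit:" as name([rows], argument=value, ...), one row to a line, values as JSON. arm_command: Moves the arm, as the interface text tells. Its arguments: {"type":"object","properties":{"steps":{"type":"array","items":{"type":"array","items":{"type":"number"}}},"force":{"type":"number"}},"required":["steps"]}

```bash
mkdir -p pics; cat > h.py <<'E'
import numpy as np, cv2
from cell import monitor, imaging, job, find_in, trace
def save(p,name,crop=None,s=1):
    im=p["img"][:,:,::-1]
    if crop: a,b,c,d=crop; im=im[b:d,a:c]
    cv2.imwrite("pics/"+name,cv2.resize(im,None,fx=s,fy=s,interpolation=cv2.INTER_CUBIC))
def proj(p,X):
    X=np.atleast_2d(X); c=X@p["view"][:3,:3].T+p["view"][:3,3]; u=c@p["mtx"].T; return u[:,:2]/u[:,2:]
def onz(p,uv,z):
    R=p["view"][:3,:3];t=p["view"][:3,3];o=-R.T@t;d=R.T@np.linalg.inv(p["mtx"])@np.array([uv[0],uv[1],1.]);return o+d*(z-o[2])/d[2]
E
python3 - <<'E'
from h import *
t=imaging.camera("top");save(t,"top1.png");
s=imaging.camera("side");save(s,"side1.png")
for n,p in(("top",t),("side",s)):
    print(n,"cam",-p["view"][:3,:3].T@p["view"][:3,3],p["mtx"][0,0])
    for k in["fuse_base","carrier","barrier","board_bin","catch_left"]:
        print(k,[(round(r["p"],2),np.round(r["rect"]).astype(int).tolist()) for r in find_in(p,k)][:4])
print(monitor.read_state())
E
```

```text
top cam [ 412.75940111   73.64972977 1310.77679387] 460.4864749275587
fuse_base []
carrier [(0.9, [327, 203, 22, 26]), (0.79, [345, 275, 43, 38]), (0.72, [367, 188, 17, 20])]
barrier [(0.77, [218, 288, 39, 71]), (0.65, [308, 203, 6, 48])]
board_bin [(0.87, [453, 234, 35, 62])]
catch_left [(0.58, [318, 203, 5, 11]), (0.39, [343, 259, 16, 6])]
side cam [436.13024513 850.94520726 924.79385679] 452.43098119588905
fuse_base [(0.68, [330, 229, 71, 34]), (0.58, [299, 129, 17, 25])]
carrier [(0.95, [408, 198, 40, 56]), (0.69, [322, 180, 21, 26]), (0.44, [331, 196, 20, 10])]
barrier [(0.89, [428, 300, 100, 87]), (0.76, [330, 218, 61, 40])]
board_bin [(0.7, [374, 136, 52, 38])]
catch_left [(0.53, [390, 198, 10, 36])]
{'clock': 0.6, 'joints': array([ 1.23240783e+00,  2.99902343e-01,  1.52104140e+00, -1.17236746e-06,
        1.32071133e+00, -6.65729836e-02]), 'qd': array([ 0.00174812, -0.00047946, -0.00052459,  0.00058007, -0.00029927,
       -0.00084776]), 'effort': array([ 1.59210365e-03, -5.31489658e+01, -3.52826679e+01,  7.08651426e-02,
        2.14624463e-02, -5.03892011e-05]), 'eef_pos': array([147.64350376, 529.78238029, 224.4267641 ]), 'eef_rot': array([-3.14153029e+00, -3.01914935e-06,  2.86977743e+00]), 'wrist_force': array([-0.32195251, -0.09757304, -0.35204394]), 'moment': array([0.03293654, 0.02187394, 0.03506077]), 'finger_force': 0.0, 'finger_gap': 93.62191470018}
```

View pics/top1.png

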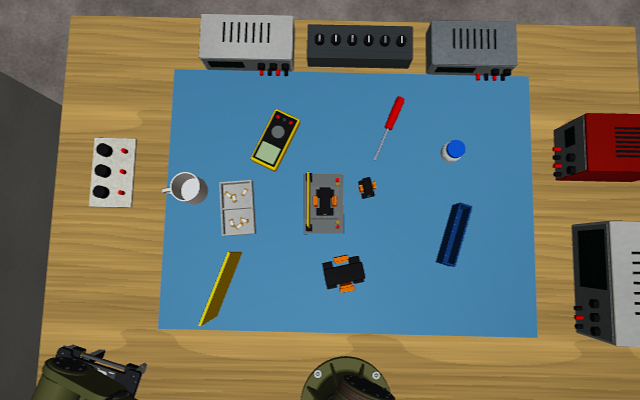

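View pics/side1.png

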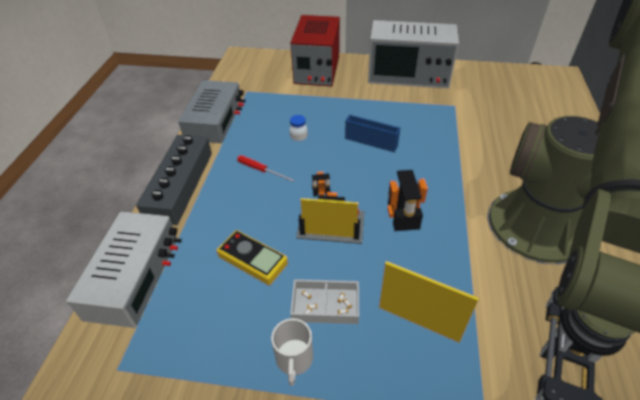

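Carrier candidates in the top view are (327,203) seated in the base, (345,275) large and loose, and (367,188) small and loose. The middle-sized one is the seated one. Barrier candidates are (308,203), standing in the slots, and (218,288), a larger loose board. I choose the one in the slots. The bin is at (453,234), on the robot's right. Next I fit poses and check with one crop.

```bash
cat >> h.py <<'E'
from scipy.optimize import minimize
def box(pose,l,w,z0,z1):
    x,y,a=pose;c,s=np.cos(a),np.sin(a)
    return np.array([[x+c*u-s*v,y+s*u+c*v,z] for u in(-l/2,l/2) for v in(-w/2,w/2) for z in(z0,z1)])
def hullmask(p,P,k=8):
    q=proj(p,P); m=np.zeros((400*3,640*3),np.uint8)
    cv2.fillConvexPoly(m,cv2.convexHull(np.round((q+.5)*3*16-8).astype(np.int32)),1,shift=4); return cv2.resize(m.astype(np.float32),(640,400),interpolation=cv2.INTER_AREA)
def fit(views,init,l,w,z0,z1):
    def cost(v):
        pose=(v[0],v[1],v[2]/100); c=0
        for p,r in views:
            m=hullmask(p,box(pose,l,w,z0,z1)); c+=1-np.minimum(m,r).sum()/np.maximum(m,r).sum()
        return c
    best=None
    for da in(-10,0,10):
        v0=np.array([init[0],init[1],init[2]*100+da])
        S=np.array([v0,v0+[15,0,0],v0+[0,15,0],v0+[0,0,12]])
        r=minimize(cost,v0,method="Nelder-Mead",options=dict(initial_simplex=S,xatol=.05,fatol=1e-5))
        if best is None or r.fun<best.fun: best=r
    return best.x/np.array([1,1,100]),best.fun
def reg(p,name,uv):
    R=[r for r in trace(p,name)]; R.sort(key=lambda r:np.hypot(r["rect"][0]-uv[0],r["rect"][1]-uv[1])); return R[0]["region"].astype(np.float32)
E
cat > m.py <<'E'
from h import *
t=imaging.camera("top");s=imaging.camera("side")
bt,bs=reg(t,"barrier",(308,203)),reg(s,"barrier",(330,218))
i=onz(t,(308,203),138)
for v in([(t,bt)],[(s,bs)],[(t,bt),(s,bs)]): print("barrier",*fit(v,(i[0],i[1],0),140,5,8,138))
nt,ns=reg(t,"board_bin",(453,234)),reg(s,"board_bin",(374,136))
i=onz(t,(453,234),70)
for v in([(t,nt)],[(s,ns)],[(t,nt),(s,ns)]): print("bin",*fit(v,(i[0],i[1],-.2),170,36,0,75))
for r in trace(t,"catch_left")[:5]: print(r["p"],r["rect"],onz(t,r["rect"][:2],92))
a=cv2.resize(t["img"][155:280,290:490,::-1],None,fx=3.5,fy=3.5,interpolation=cv2.INTER_CUBIC)
cv2.imwrite("pics/crop1.png",a)
E
python3 m.py
```

```text
barrier [5.42056421e+02 1.13332197e+02 2.68604726e-02] 0.5102781057357788
barrier [5.41391435e+02 1.14418260e+02 2.19801192e-02] 0.0988926887512207
barrier [5.41869902e+02 1.13364471e+02 2.66236567e-02] 0.6115150451660156
bin [ 4.62459704e+02 -2.85974264e+02 -2.91561950e-01] 0.047160327434539795
bin [ 4.62302626e+02 -2.86061026e+02 -3.15852415e-01] 0.047007739543914795
bin [ 4.62405027e+02 -2.85962318e+02 -2.91833121e-01] 0.0992160439491272
0.48 [315.6, 202.3, 5.1, 12.3] [537.3562634   93.09992488  92.        ]
0.46 [341.9, 259.5, 11.0, 8.3] [388.30032068  20.59822857  92.        ]
```

View pics/crop1.png

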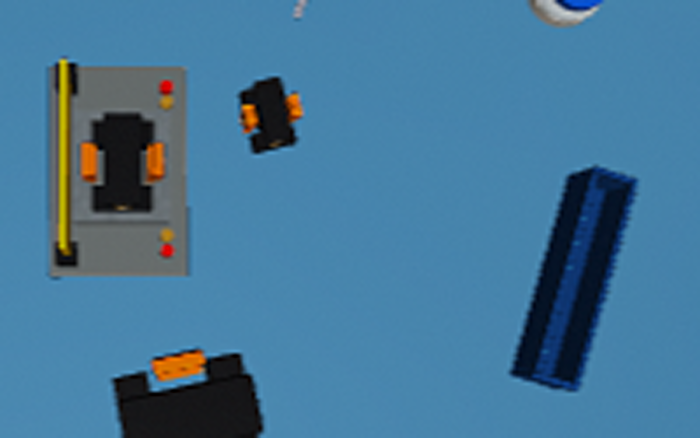

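The crop shows the board in the black slotted posts at full-image (308,203). The carrier is seated between its orange catches at (325,201), and the empty bin is at (453,234). The seated carrier is mid-sized next to the small one at (367,188) and the big one at (345,275), so the choice holds. Fitted poses: barrier about (541.7, 113.7, yaw 0.025), bin about (462.4, -286, yaw -0.295). I move above the barrier.

Emit:
arm_command([
  [0.5, -45, -27, -30, 0],
  [0.5, -90, -54, -35, -5],
  [0.5, -491, -295, -35, -17],
  [0.5, -491, -295, -35, -17],
  [0.5, -491, -295, -35, -17],
  [0.5, -491, -295, -35, -17],
  [0.5, -491, -295, -35, -17],
  [0.5, -491, -295, -35, -17],
  [0.5, -491, -295, -35, -17],
  [0.5, -491, -295, -35, -17],
  [0.5, -491, -295, -35, -17],
  [0.5, -491, -295, -35, -17],
  [0.5, -491, -295, -35, -17],
  [0.5, -491, -295, 40, -17],
  [0.5, -491, -295, 40, -17],
  [0.5, -491, -295, 40, -17],
])

```text
clock: 2.95
eef_pos: [541.4, 114.2, 185.2]
eef_rot: [-3.142, -0.0, -3.116]
wrist_force: [0.6, -0.7, 0.4]
finger_gap: 47.1
finger_force: 0.0
```

```bash
python3 - <<'E'
from h import *
s=imaging.camera("side");save(s,"side2.png",(230,100,430,260),4)
st=monitor.read_state();print(st["clock"],st["eef_pos"],st["eef_rot"],st["finger_gap"])
print(proj(s,np.array([st["eef_pos"]+[0,0,-19]])), proj(s,[[541.7,113.7,138]]))
E
```

```text
3.0 [541.95608078 114.19546151 186.2348599 ] [ 3.14138532e+00  1.76433314e-03 -3.11625522e+00] 47.36508119034092
[[328.05903589 191.5429991 ]] [[328.27053453 199.96395742]]
```

View pics/side2.png

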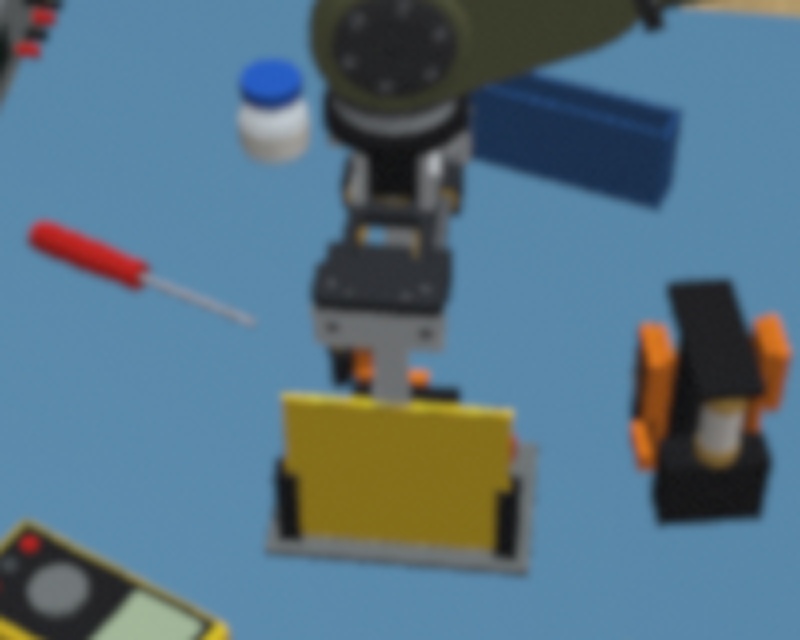

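The crop shows the finger over the middle of the board's top edge, about (328,199) in the full image, with the board in its posts. I descend and grip.

Emit:
arm_command([
  [0.5, 0, 0, 25, 0],
  [0.5, 0, 0, 45, 0],
  [0.5, 0, 0, 61, 0],
  [0.5, 0, 0, 61, 0],
  [0, 0, 0, 61, 0],
  [0, 0, 0, 61, 0],
  [0, 0, 0, 61, 0],
  [0, 0, 0, 61, 0],
  [0, 0, 0, 61, 0],
  [0, 0, 0, 61, 0],
], force=30)

```text
clock: 4.25
eef_pos: [541.5, 113.8, 123.6]
eef_rot: [3.142, 0.0, -3.117]
wrist_force: [-1.2, 0.5, 0.6]
finger_gap: 4.9
finger_force: 30.0
```

Emit:
arm_command([
  [0, 0, 0, -15, 0],
  [0, 0, 0, -30, 0],
  [0, 0, 0, -45, 0],
  [0, 0, 0, -60, 0],
  [0, 0, 0, -75, 0],
  [0, 0, 0, -95, 0],
  [0, 0, 0, -125, 0],
  [0, 0, 0, -125, 0],
  [0, 0, 0, -125, 0],
])

```text
clock: 5.38
eef_pos: [541.1, 113.8, 247.6]
eef_rot: [-3.141, -0.001, -3.117]
wrist_force: [0.5, -0.2, -1.4]
finger_gap: 4.8
finger_force: 30.0
```

```bash
python3 - <<'E'
from h import *
s=imaging.camera("side")
st=monitor.read_state();print(st["clock"],st["eef_pos"],st["eef_rot"],st["finger_gap"],st["wrist_force"])
e=st["eef_pos"];psi=st["eef_rot"][2]
r=reg(s,"barrier",(328,170))
from h import box
ys,xs=np.nonzero(r);print(xs.min(),xs.max(),ys.min(),ys.max())
print(proj(s,box((541.7,113.7,.025),140,5,133,263)).round(1))
d=np.array([462.4,-286.])-e[:2]
x=np.array([np.cos(psi),np.sin(psi)]);y=np.array([np.sin(psi),-np.cos(psi)])
print("dx,dy",d@x,d@y,"turn",np.degrees((psi-(-.295+np.pi))%(2*np.pi)))
E
```

```text
5.425 [541.06452365 113.75658608 247.35221552] [-3.14139231e+00 -1.68969412e-03 -3.11665620e+00] 5.289805967781957 [-0.0574132   0.31205361 -0.85950579]
380 477 262 340
[[357.5 202.9]
 [359.9 162.2]
 [357.3 204.4]
 [359.8 163.8]
 [299.6 198.4]
 [296.6 157.9]
 [299.3 199.9]
 [296.2 159.4]]
dx,dy 88.60754466545883 -397.67089210429 turn 18.331008377470923
```

Emit:
arm_command([
  [0, 9, -40, 0, 0],
  [0, 20, -88, 0, 2],
  [0, 31, -138, 0, 5],
  [0, 42, -188, 0, 8],
  [0, 53, -238, 0, 11],
  [0, 64, -288, 0, 14],
  [0, 75, -338, 0, 17],
  [0, 84, -378, 0, 18.3],
  [0, 89, -398, 0, 18.3],
  [0, 89, -398, 0, 18.3],
  [0, 89, -398, 20, 18.3],
  [0, 89, -398, 35, 18.3],
  [0, 89, -398, 35, 18.3],
  [0, 89, -398, 35, 18.3],
])

```text
clock: 7.22
eef_pos: [462.7, -286.0, 214.0]
eef_rot: [-3.141, 0.001, 2.848]
wrist_force: [-0.3, 0.0, -0.4]
finger_gap: 5.1
finger_force: 30.0
```

```bash
python3 - <<'E'
from h import *
t=imaging.camera("top");s=imaging.camera("side")
st=monitor.read_state();print(st["clock"],st["eef_pos"],st["eef_rot"],st["finger_gap"],st["wrist_force"])
a=cv2.resize(t["img"][170:300,390:520,::-1],(400,400),interpolation=cv2.INTER_CUBIC)
b=cv2.resize(s["img"][50:180,310:440,::-1],(400,400),interpolation=cv2.INTER_CUBIC)
cv2.imwrite("pics/b.png",np.hstack([a,b]))
e=st["eef_pos"]; q=proj(s,box((e[0],e[1],st["eef_rot"][2]-np.pi),140,5,e[2]-116,e[2]+14));print(q.round())
r=reg(s,"barrier",(375,120));ys,xs=np.nonzero(r);print(xs.min(),xs.max(),ys.min(),ys.max())
E
```

```text
7.325 [ 462.63797349 -286.26359011  214.15221467] [-3.14121988e+00  9.83494931e-04  2.84736537e+00] 5.084328414750343 [-0.03730892  0.55477957 -0.60347973]
[[394. 122.]
 [399.  84.]
 [394. 123.]
 [398.  85.]
 [351. 111.]
 [352.  73.]
 [350. 112.]
 [352.  74.]]
351 399 74 122
```

View pics/b.png

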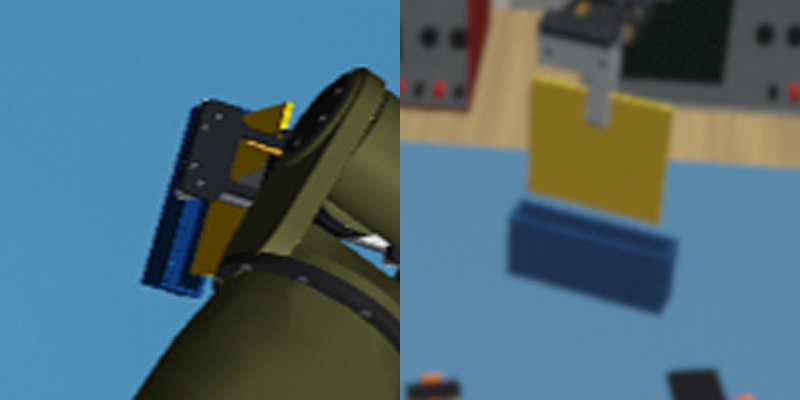

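The picture shows the board hanging upright above the bin and parallel to it, matching its predicted outline (columns 351–399, rows 74–122). I lower it.

Emit:
arm_command([
  [0, 0, 0, 20, 0],
  [0, 0, 0, 40, 0],
  [0, 0, 0, 60, 0],
  [0, 0, 0, 75, 0],
  [0, 0, 0, 85, 0],
  [0, 0, 0, 92, 0],
  [0, 0, 0, 92, 0],
  [0, 0, 0, 92, 0],
])

```text
clock: 8.38
eef_pos: [462.6, -286.4, 121.9]
eef_rot: [-3.141, 0.001, 2.847]
wrist_force: [-0.1, -0.0, -0.8]
finger_gap: 4.7
finger_force: 30.0
```

Emit:
arm_command([
  [0, 0, 0, 1, 0],
  [0.4, 0, 0, 1, 0],
  [0.4, 0, 0, 1, 0],
  [0.4, 0, 0, 1, 0],
  [0.4, 0, 0, 1, 0],
  [0.4, 0, 0, -10, 0],
  [0.4, 0, 0, -25, 0],
  [0.4, 0, 0, -50, 0],
  [0.4, 0, 0, -90, 0],
  [1, 0, 0, -120, 0],
  [1, 0, 0, -120, 0],
])

```text
clock: 9.75
eef_pos: [463.0, -286.7, 244.7]
eef_rot: [-3.14, 0.005, 2.847]
wrist_force: [-0.4, -0.5, -0.3]
finger_gap: 54.0
finger_force: 0.0
```

```bash
python3 - <<'E'
from h import *
s=imaging.camera("side");t=imaging.camera("top")
a=cv2.resize(t["img"][150:280,290:420,::-1],(400,400),interpolation=cv2.INTER_CUBIC)
b=cv2.resize(s["img"][80:240,290:450,::-1],(400,400),interpolation=cv2.INTER_CUBIC)
cv2.imwrite("pics/c.png",np.hstack([a,b]))
st=monitor.read_state();e=st["eef_pos"];psi=st["eef_rot"][2];print(st["clock"],e,psi)
for n in("carrier","catch_left","catch_right"):
  for p,z in((t,0),(s,0)):
    for r in trace(p,n)[:4]: print(n,round(r["p"],2),np.round(r["rect"],1))
import itertools
# seated expected at base
a0=.025;c,sn=np.cos(a0),np.sin(a0);B=np.array([541.7+44*sn,113.7-44*c]);print("base",B)
for yy in(31,-31):
    P=[[B[0]-sn*yy,B[1]+c*yy,74]]; print(yy,proj(t,P),proj(s,P))
d=B-e[:2];x=np.array([np.cos(psi),np.sin(psi)]);y=np.array([np.sin(psi),-np.cos(psi)]);print("dx,dy",d@x,d@y)
E
```

```text
9.85 [ 462.21325645 -286.17319942  241.48708459] 2.847087310626784
carrier 0.81 [367.9 188.1  14.1  19.6]
carrier 0.79 [325.6 202.9  23.5  27.9]
carrier 0.61 [345.4 273.9  40.1  36.5]
carrier 0.92 [407.9 197.6  37.1  58.2]
carrier 0.74 [330.6 207.9  29.9  32.3]
carrier 0.68 [320.8 182.2  17.3  22.7]
catch_left 0.67 [340.4 259.1  10.8   9.7]
catch_left 0.55 [318.4 204.7   5.8  12.7]
catch_left 0.41 [185.8 186.8  46.4  32.5]
catch_left 0.84 [393.3 197.2  10.2  35.3]
catch_left 0.65 [321.6 189.2   7.1  14.7]
catch_left 0.63 [330.1 211.9   6.8  12.1]
catch_right 0.49 [347.1 287.6  14.8   8.1]
catch_right 0.44 [335.4 200.4   5.2   7.9]
catch_right 0.58 [421.9 193.1  12.6  25.3]
catch_right 0.54 [372.6 135.6  53.9  39.9]
base [542.79988542  69.71374928]
31 [[312.91623295 201.19786167]] [[328.9948511  213.71457305]]
-31 [[335.87793408 201.13656008]] [[331.59721357 196.06646424]]
dx,dy 26.185028630993052 363.9561365061948
```

View pics/c.png

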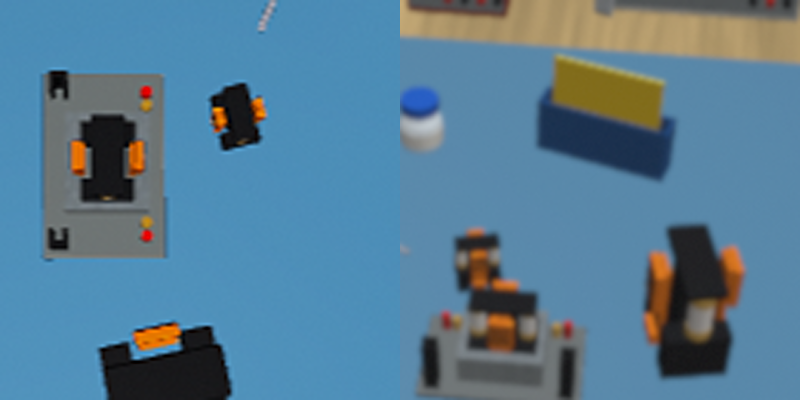

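The board stands upright in the bin (side view full-image (373,118)). The carrier's pads show at about (315,201) and (334,201) in the top view, and their midpoint fits the predicted base centre (542.8, 69.7). I go above it.

Emit:
arm_command([
  [1, 3, 40, 0, 0],
  [1, 6, 88, 0, -2],
  [1, 10, 138, 0, -5],
  [1, 14, 188, 0, -8],
  [1, 17, 238, 0, -11],
  [1, 20, 288, 0, -14],
  [1, 24, 330, 0, -17],
  [1, 26, 355, 0, -18.3],
  [1, 26, 364, 0, -18.3],
  [1, 26, 364, 0, -18.3],
  [1, 26, 364, 50, -18.3],
  [1, 26, 364, 85, -18.3],
  [1, 26, 364, 100, -18.3],
  [1, 26, 364, 100, -18.3],
  [1, 26, 364, 100, -18.3],
])

```text
clock: 12.02
eef_pos: [543.8, 69.4, 142.9]
eef_rot: [3.142, 0.002, -3.117]
wrist_force: [0.6, -0.3, -0.1]
finger_gap: 94.0
finger_force: 0.0
```

```bash
python3 - <<'E'
from h import *
s=imaging.camera("side");save(s,"d.png",(280,130,400,250),5)
st=monitor.read_state();print(st["clock"],st["eef_pos"],st["eef_rot"],st["finger_gap"],st["wrist_force"])
hsv=cv2.cvtColor(s["img"],cv2.COLOR_RGB2HSV);m=(hsv[...,0]>6)&(hsv[...,0]<20)&(hsv[...,1]>170)
n,l,q,c=cv2.connectedComponentsWithStats(m.astype(np.uint8));print([(q[i].tolist(),c[i].round(1).tolist()) for i in range(1,n) if q[i,4]>10 and 290<c[i,0]<370 and 160<c[i,1]<240])
a=.025
for xx in(-13,13):
  for z in(56,92): print(proj(s,[[542.8+xx-.025*31,69.7+31,z]]))
E
```

```text
12.075 [543.80590298  69.47006772 142.91674282] [ 3.14151216e+00  2.24937960e-03 -3.11697497e+00] 93.93583988105199 [-0.18208965  0.33513638 -1.38743022]
[([318, 188, 5, 7, 30], [320.3, 190.8]), ([325, 207, 11, 13, 120], [330.5, 212.8])]
[[334.09624658 218.92272454]]
[[334.14444286 209.40335595]]
[[323.97437417 217.91566809]]
[[323.78813472 208.39605764]]
```

View pics/d.png

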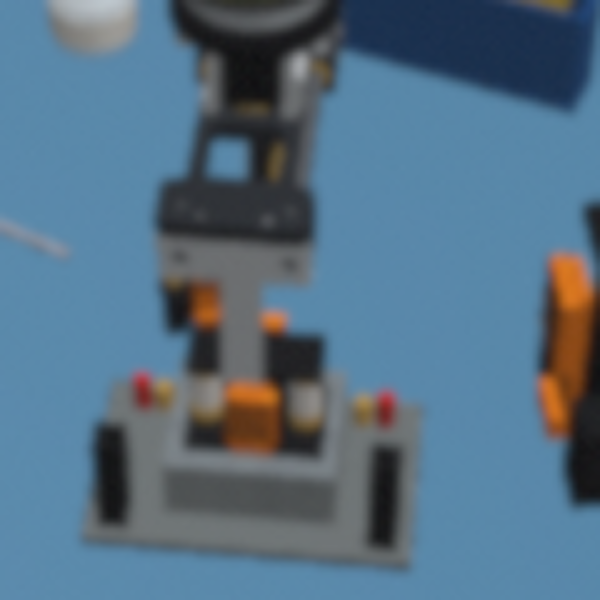

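The crop shows the finger over the left pad (pad centre about column 330.5, row 212.8). The finger is about 2–3 mm too far in +x, so I correct that and descend.

Emit:
arm_command([
  [1, 2.5, 0, 15, 0],
  [1, 2.5, 0, 30, 0],
  [1, 2.5, 0, 45, 0],
  [1, 2.5, 0, 57, 0],
  [1, 2.5, 0, 67, 0],
  [1, 2.5, 0, 67, 0],
  [1, 2.5, 0, 67, 0],
])

```text
clock: 12.95
eef_pos: [540.9, 69.6, 74.8]
eef_rot: [3.142, 0.001, -3.117]
wrist_force: [0.2, -0.1, 0.2]
finger_gap: 94.3
finger_force: 0.0
```

Emit:
arm_command([
  [0.5, 0, 0, 0, 0],
  [0.4, 0, 0, 0, 0],
  [0.4, 0, 0, 0, 0],
  [0.4, 0, 0, 0, 0],
  [0.4, 0, 0, 0, 0],
  [0.4, 0, 0, 0, 0],
  [0.4, 0, 0, 0, 0],
  [0.4, 0, 0, 0, 0],
], force=25)

```text
clock: 13.95
eef_pos: [540.7, 69.7, 74.6]
eef_rot: [3.141, 0.0, -3.117]
wrist_force: [-0.9, 3.0, 5.4]
finger_gap: 46.5
finger_force: 25.0
```

Emit:
arm_command([
  [0.4, 0, 0, 0, 0],
  [0.4, 0, 0, -3, 0],
  [0.4, 0, 0, -6, 0],
  [0.4, 0, 0, -10, 0],
  [0.4, 0, 0, -15, 0],
  [0.4, 0, 0, -15, 0],
])

```text
clock: 14.7
eef_pos: [540.9, 69.5, 89.9]
eef_rot: [-3.142, 0.001, -3.117]
wrist_force: [0.0, 1.0, -2.3]
finger_gap: 46.3
finger_force: 25.0
```

Emit:
arm_command([
  [0.4, 0, 0, -8, 0],
  [0.4, 0, 0, -18, 0],
  [0.4, 0, 0, -30, 0],
  [0.4, 0, 0, -45, 0],
  [0.4, 0, 0, -60, 0],
  [0.4, 0, 0, -75, 0],
  [0.4, 0, 0, -90, 0],
  [0.4, 0, 0, -105, 0],
  [0.4, 0, 0, -118, 0],
  [0.4, 0, 0, -127, 0],
  [0.4, 0, 0, -130, 0],
  [0.4, 0, 0, -130, 0],
  [0.4, 0, 0, -130, 0],
  [0.4, 0, 0, -130, 0],
  [0.4, 0, 0, -130, 0],
  [0.4, 0, 0, -130, 0],
])

```text
clock: 16.7
eef_pos: [540.6, 69.5, 219.4]
eef_rot: [-3.142, -0.0, -3.117]
wrist_force: [-0.4, -0.6, -2.2]
finger_gap: 46.4
finger_force: 25.0
```

```bash
python3 - <<'E'
from h import *
s=imaging.camera("side");save(s,"e.png",(260,60,460,240),4*.8)
st=monitor.read_state();print(st["clock"],st["eef_pos"],st["eef_rot"],st["finger_gap"],st["finger_force"],st["wrist_force"])
E
```

```text
16.75 [540.63409998  69.54497832 219.38905378] [-3.14157673e+00 -1.10943175e-04 -3.11666565e+00] 46.47254771993144 24.999272525310516 [ 0.71507428  0.50126587 -3.09816012]
```

View pics/e.png

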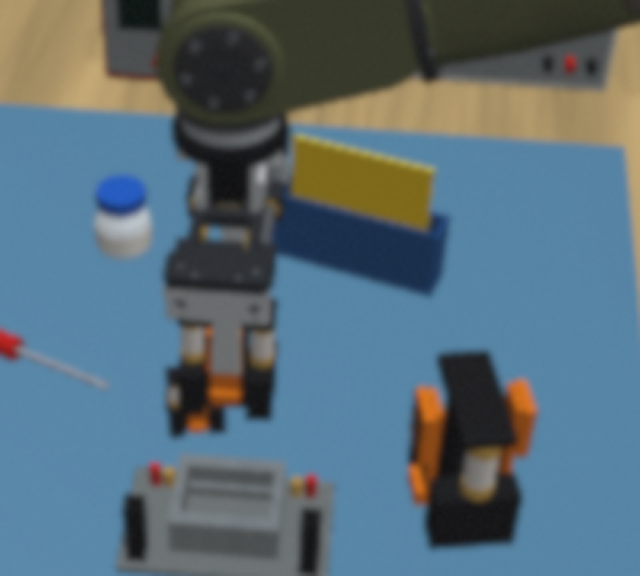

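The picture shows the carrier held upright by its catches, well above the empty well. The board is standing in the bin. I hand the job in.

```bash
python3 -c "
from cell import job
print(job.sign_off())"
```

```text
the job is handed in; nothing more can be done
None
```

The job is handed in: the barrier board stands upright in the blue bin, and the gripper holds the fuse carrier upright by its pinched catches with its underside about 150 mm above the bench, at about 17 s of the 48 s allowed.

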